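# Tray the stripped wheel drive, then hold the loupe in focus over its gear

## Robot

A 6-joint arm with a two-finger parallel gripper is mounted at the origin on the work surface. World frame = base frame: x ahead of the robot, y to its left, z up, the work surface at z = 0. Lengths are in m, angles in rad, forces in N, time in s.
With the tool pointing down it reaches from about 0.325 to 0.925 m from the base axis. Payload 3.1 kg.
Tool frame: the origin (TCP) lies between the finger pads; the fingertips stand 14 mm ahead of it and the grasp point (between the pads) lies 5 mm behind it; x points along the fingers, z is the direction in which the jaws open and shut, and the axes are right-handed (so a half turn about x gives the same grasp; the last joint's range is limited). The gripper opens to 85 mm and grips with 20 to 120 N. Pads are 22 mm wide; open, the fingers measure 114 mm over their backs; the gripper's body (76 mm by 85 mm) begins 54 mm behind the grasp point. The pads swing forward as they close: fully open they stand 13 mm farther back than shut.
Start: joints at [-1.237, 0.217, 1.613, -0, 1.311, -0.112], TCP at [0.27, -0.564, 0.245] pointing down, gripper open.
Joint ranges: [-2.75, 2.75], [-0.78, 2.1], [0.31, 2.55], [-1.13, 4.27], [0.13, 2.63], [-2.58, 2.58]. Speed limits (rad/s): [2.79, 2.79, 3.14, 3.14, 3.14, 3.14].

## Interface

Orientations are given as a unit quaternion [x, y, z, w].
In Python, from station import manip gives the robot as it stands. Calls block until the motion is done:
- manip.goto(position, orientation): joint-space move of the TCP to a pose.
- manip.servo_line(position, orientation=None, max_speed=0.15): straight line of the TCP; orientation=None keeps the orientation; max_speed is the mean speed in m/s.
- manip.move_joints(angles): joint-space move.
- manip.move_gripper(opening, grasp_force=None): finger opening in m; grasp_force is the grip in N (None keeps the last); returns when the fingers have stopped.
- manip.pause(seconds).
- manip.solve_ik(position, orientation): joint angles nearest the present ones, or None.
- manip.observe(): the state.
- manip.capture(name): name is "side" or "top" or "wrist"; returns a dict with "pixels" (480x640x3 uint8, blue, green, red), "fx", "fy", "cx", "cy" (pixels), "R" (3x3) and "t" (3): a world point X has camera coordinates R X + t. Camera axes: x right, y down, z forward; pixel columns grow to the right and rows downward; lengths in m; the calibration is good to about 2 mm. A picture is of the moment at which its call begins. There is no depth.
A pose or a line that the arm cannot do raises manip.Unreachable and nothing moves.
- manip.hand_in(): hands the job in, once; it reports no verdict.
Trained networks look in the newest picture that a camera, given by its name, has taken for a name from the list of things; names that differ only in an ending like _2 or _b are one class to them, and where a whole thing is asked for, a point or a joint stands for the part that bears it (a point fixed in the world has none). Each returns a list of dicts, best first, with "conf" (0 to 1); they miss things now and then, are a little off and sometimes report something else, mostly with a low value. They report only what shows in the picture. A call takes as long as a camera call. They do not tell look-alikes from the thing itself.
- manip.trace(camera, label): "region" (480x640 bool, what is visible of it) and "rect" ([left, top, width, height] in pixels, round what is visible of it).
The state is a dict: "time_s": time; "joint_pos": joint angles; "qvel": joint speeds; "effort": joint torques, N m; "eef_pos": TCP position; "tool_rot": TCP orientation; "wrist_force": force on the tool from outside, world axes, zero at the start; "wrist_torque": the same for the moment, N m; "grip_width": finger opening in m.
Only numpy, scipy, OpenCV 4.12 (cv2) and the standard library are available. Lean on these libraries where they do the work, as an engineer would, in place of code of your own. Each camera call takes 0.05 s, during which the arm holds its last target.

## Task

A wheel drive has been stripped for a wear check: set the brass gear, the ball bearing and the aluminium shaft coupling from the blue mat into the white tray of the inspection stand, gear flat with its hub up, lowering each part and not dropping it. Then take the loupe by its handle and hold it level and still with the lens centred over the gear, at the focal height marked by the red pointer on the stand's column, resting on nothing; finish while still holding it there. Leave the red pointer and everything else on the bench as they are.

Things in the scene. Friction and masses are not known exactly. Their poses are not given: they have to be found in the camera images.
- stand: Inspection stand, fixed: grey base plate 220 (x) x 200 (y) x 14 mm, origin at the centre of its underside on the bench, z up. On the base a white tray with low aluminium walls (see tray). At its own +x side, centred at x = +80, y = 0 mm, stands a steel column 16 mm in diameter (foot 34 mm in diameter up to 32 mm above the bench), whose black cap ends 196 mm above the bench; on it a red clamp ring (30 mm in diameter, 14 mm high) with the pointer.
- tray (a point): Centre of the tray's floor, 16 mm above the bench, 110 mm in -x from the column's axis; axes as the stand's. Inside the tray measures 140 (x) x 176 (y) mm; its walls are 4 mm thick and rise 10 mm above the floor.
- focus_pointer (a point): Tip of the red pointer (a bar 5 x 4 mm that sticks out 13 mm from the red clamp ring towards the tray, that is to the stand's -x); 28 mm from the column's axis, 82 mm in +x from the tray's centre. Its height is the focal height: the middle of the lens belongs at this height. Between 105 and 145 mm above the bench, different each time. The ring stays where it is clamped unless pushed hard.
- mat: Blue bench mat 250 x 250 x 3 mm, fixed; origin at the centre of its underside. The gear, bearing, coupling and a black pulley stand on it, each in any of four places about 110 mm apart.
- gear: Brass spur gear, the part to be inspected: toothed disc 41 mm in diameter over the teeth and 12 mm thick; on it a round hub 22 mm in diameter and 14 mm high (overall height 26 mm). Stands hub up. Origin at the centre of the underside, z along the axis, upwards through the hub. About 100 g. Easily gripped by the hub.
- bearing: Steel ball bearing, a flat ring 35 mm in diameter, 12 mm high, dark shields and bore; solid for the fingers. Lies flat; origin at the centre of the underside, z along the axis, up. About 50 g.
- coupling: Aluminium shaft coupling, an upright cylinder 25 mm in diameter, 30 mm high, with dark slits. Origin at the centre of the underside, z along the axis, up. About 40 g.
- loupe: Loupe (hand lens) that lies flat on the bench: round black rim 66 mm in diameter and 14 mm high with a glass in it, and a straight black handle along the loupe's -x, 20 mm wide (y) and 16 mm high, from 41 to 136 mm from the lens's centre. Origin at the centre of the rim's underside; x points from the handle to the lens, z up. About 90 g; it balances about 40 mm behind the lens's centre, so grip the front half of the handle.
- loupe_lens (a point): Centre of the loupe's lens, 7 mm above the loupe's underside.
- loupe_grip (a point): Good place to grip the loupe: on the handle, 70 mm behind the lens's centre, at half of the handle's height (8 mm above the underside). The fingers close along the loupe's y.
- pulley: Bystander, leave it where it is. Black and grey toothed belt pulley, 34 mm in diameter, 18 mm high, on the mat.
- wheel: Bystander, leave it where it is. Spare rover wheel with slanted rollers, 80 mm in diameter, 42 mm high, lying flat.
- screwdriver: Bystander, leave it where it is. Screwdriver lying on the bench.
- battery: Bystander, leave it where it is. Grey battery pack with an ochre band, 135 x 44 x 26 mm.
- multimeter: Bystander, leave it where it is. Grey multimeter, 150 x 75 x 42 mm.
- oiler: Bystander, leave it where it is. White oil bottle with a red cap, 36 mm in diameter, 85 mm high.
- screw_jar: Bystander, leave it where it is. Jar with a blue cap, 54 mm in diameter, 60 mm high.
There are look-alikes about, which are no part of the job. What is shaped like the coupling but turquoise is not meant.

How it is judged:
On the way, in this order (a step that is already met when the one before it is completed fails the run):
1. gear (flat, hub up), bearing and coupling lie in the tray, released and at rest (x of gear in the frame of tray between -0.055 and 0.055 m and y of gear in the frame of tray between -0.073 and 0.073 m and z of gear in the frame of tray between -0.006 and 0.005 m and angle between gear's own z axis and vertical below 0.15 rad and x of bearing in the frame of tray between -0.057 and 0.057 m and y of bearing in the frame of tray between -0.075 and 0.075 m and z of bearing in the frame of tray between -0.006 and 0.02 m and x of coupling in the frame of tray between -0.066 and 0.066 m and y of coupling in the frame of tray between -0.084 and 0.084 m and z of coupling in the frame of tray between -0.006 and 0.02 m and linear speed of each of gear, bearing, coupling below 0.03 m/s and contact force between the fingers and gear below 0.1 N and contact force between the fingers and bearing below 0.1 N and contact force between the fingers and coupling below 0.1 N), for 0.2 s.
2. the loupe is lifted off the bench by its handle (contact force between the fingers and loupe above 0.5 N and distance between the grasp point and loupe_lens above 0.04 m and height (world z) of loupe_lens above 0.04 m), for 0.2 s.
At the end, for the whole second after the job is handed in: Gear (flat, hub up, 8 deg), bearing and coupling lie at rest in the tray, not gripped; the loupe, gripped by its handle (40 mm or more from the lens's centre) and touching nothing else, is still, level within 7 deg, over the gear within 12 mm and at the pointer's height within 8 mm (all of step 1 and contact force between the fingers and loupe above 0.5 N and distance between the grasp point and loupe_lens above 0.04 m and contact force between loupe and stand below 0.2 N and contact force between loupe and mat below 0.2 N and contact force between loupe and gear below 0.2 N and contact force between loupe and bearing below 0.2 N and contact force between loupe and coupling below 0.2 N and contact force between loupe and pulley below 0.2 N and horizontal distance between loupe_lens and gear below 0.012 m and z of loupe_lens in the frame of focus_pointer between -0.008 and 0.008 m and angle between loupe's own z axis and vertical below 0.13 rad and linear speed of loupe below 0.03 m/s and angular speed of loupe below 0.2 rad/s); the arm keeps its last pose, push and grip.
It fails at once if a part is let fall (faster than 0.6 m/s out of the grip, a drop of about 2 cm) ((contact force between the fingers and gear below 0.05 N and linear speed of gear above 0.6 m/s) or (contact force between the fingers and bearing below 0.05 N and linear speed of bearing above 0.6 m/s) or (contact force between the fingers and coupling below 0.05 N and linear speed of coupling above 0.6 m/s)).
It fails at once if the red pointer is shifted by more than 5 mm (distance of focus_pointer from where it was at the start of the episode above 0.005 m).
It fails at once if a bystander is moved by more than 30 mm (distance of any of pulley, wheel, screwdriver, battery, multimeter, oiler, screw_jar from where it was at the start of the episode above 0.03 m).
It also fails if it takes over 72 s, if anything falls off the work surface, if the arm or the gripper's body presses on something with over 40 N, if the wrist force passes 120 N, or if a joint passes its speed limit or range.

## Working session

There is one attempt and no reset: what is moved stays moved. The work goes in short steps, each a Python script; the robot and the scene stay as the last script left them, time stands still between calls to the robot, and variables do not carry over. Pictures are saved under pics/ and viewed, and the job is handed in when it is done.

```bash
mkdir -p pics; ls; python3 - <<'E'
from station import manip
import cv2
for c in ["side","top","wrist"]:
    d=manip.capture(c); cv2.imwrite(f"pics/{c}0.png",d["pixels"]); print(c,d["fx"],d["cx"],d["cy"],d["R"],d["t"])
s=manip.observe(); print(s)
E
```

```text
pics
side 566.7351290416871 327.4155005620342 245.73521331661564 [[-0.81029049 -0.58589115  0.01268386]
 [-0.42908268  0.57840394 -0.6937845 ]
 [ 0.39914581 -0.56760941 -0.72007096]] [0.41771433 0.27830134 1.18370651]
top 440.9910121487021 317.42049663791863 239.8730888018442 [[-2.11856612e-02 -9.99772348e-01 -2.53357112e-03]
 [-9.87334780e-01  2.13205004e-02 -1.57211540e-01]
 [ 1.57229768e-01 -8.29147544e-04 -9.87561701e-01]] [0.02140606 0.5553269  1.04571641]
wrist 390.1779077611209 316.2543240897594 234.89817181081938 [[ 0.43129277 -0.90221099 -0.00137265]
 [-0.85587524 -0.4096228   0.31573207]
 [-0.28541921 -0.13499814 -0.94884739]] [-0.62331297 -0.0402284   0.38111768]
{'time_s': 0.15, 'joint_pos': array([-1.23722704e+00,  2.17594906e-01,  1.61458635e+00,  1.43709357e-05,
        1.31129495e+00, -1.12201032e-01]), 'qvel': array([ 0.00261854, -0.00300777, -0.00310119,  0.0004556 , -0.00109172,
       -0.00019085]), 'effort': array([-6.34471489e-04, -3.97445691e+01, -3.04417562e+01, -1.06925506e-04,
        5.85337155e-03, -6.16260706e-06]), 'eef_pos': array([ 0.26929523, -0.56334031,  0.24424864]), 'tool_rot': array([ 0.37753048,  0.59867004, -0.37669083,  0.59763613]), 'wrist_force': array([-0.28630905,  0.12698753,  0.14088017]), 'wrist_torque': array([-0.04107371,  0.06247174, -0.00735458]), 'grip_width': 0.08547694591076223}
```

View pics/top0.png

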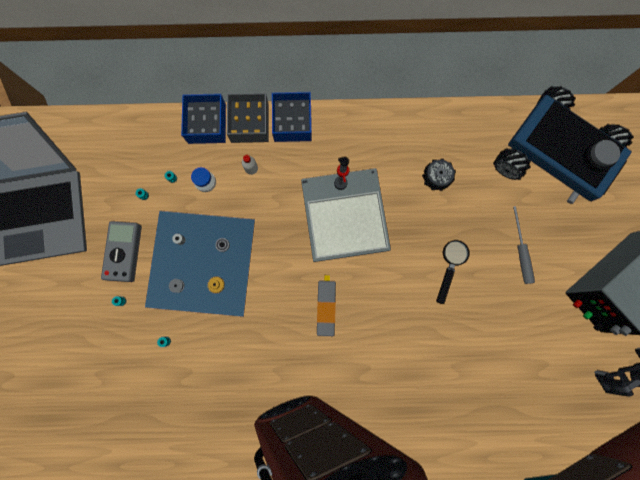

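View pics/side0.png

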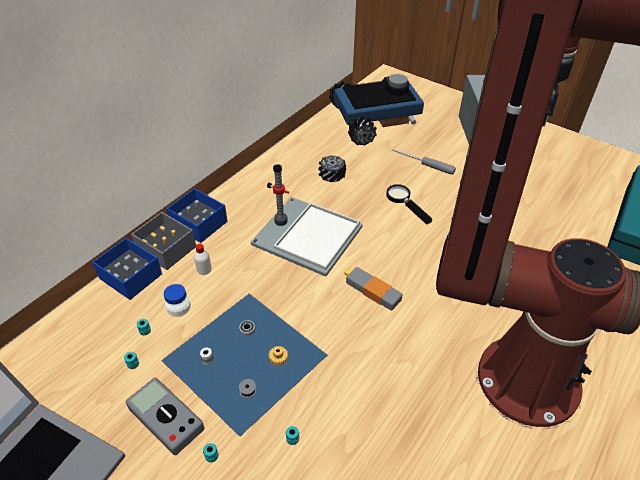

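```bash
python3 - <<'E'
from station import manip
for c in ["top","side"]:
    for l in ["gear","bearing","coupling","pulley","loupe","stand","focus_pointer","mat","loupe_lens"]:
        try: r=manip.trace(c,l)
        except Exception as e: print(l,e); continue
        for q in r[:4]:
            m=q["region"].nonzero(); print(c,l,round(q["conf"],2),q["rect"],m[1].mean().round(1),m[0].mean().round(1))
print(manip.observe()["time_s"])
E
```

```text
top gear 0.61 [209.4, 275.9, 19.2, 18.0] 215.6 284.4
top bearing 0.58 [435.5, 239.9, 34.3, 61.6] 451.8 264.2
top bearing 0.44 [217.5, 238.3, 12.0, 11.9] 222.3 244.3
top bearing 0.36 [210.3, 278.7, 14.7, 14.7] 215.9 284.3
top coupling 0.66 [136.9, 188.3, 13.2, 10.2] 141.6 193.4
top coupling 0.42 [171.3, 230.9, 15.4, 8.9] 178.8 238.6
top pulley 0.69 [169.5, 280.4, 17.0, 11.1] 176.4 284.8
top loupe 0.79 [435.5, 240.5, 33.1, 61.3] 451.7 264.9
top loupe 0.61 [336.6, 158.1, 13.4, 23.2] 342.3 171.8
top loupe 0.58 [239.7, 153.5, 20.9, 22.4] 249.2 164.4
top stand 0.83 [300.0, 155.7, 90.0, 105.5] 344.8 213.1
top focus_pointer 0.67 [336.9, 155.9, 12.4, 27.6] 342.2 171.1
top focus_pointer 0.61 [192.6, 165.1, 25.0, 26.3] 203.1 178.9
top mat 0.94 [141.7, 208.1, 115.4, 107.1] 200.1 262.9
top loupe_lens 0.64 [437.1, 238.6, 31.4, 60.8] 452.1 263.6
side gear 0.71 [271.5, 347.9, 17.8, 16.6] 278.0 355.7
side gear 0.51 [195.4, 242.7, 17.6, 30.8] 201.7 259.6
side bearing 0.6 [237.6, 322.7, 21.4, 14.9] 247.2 327.8
side coupling 0.73 [197.1, 346.1, 15.8, 19.9] 206.3 355.7
side coupling 0.63 [288.0, 430.6, 10.8, 15.3] 292.1 435.0
side coupling 0.54 [135.8, 321.3, 15.0, 15.2] 143.4 326.5
side coupling 0.51 [203.9, 442.4, 14.6, 19.4] 210.4 452.2
side pulley 0.75 [239.5, 377.0, 16.2, 18.0] 247.0 387.8
side loupe 0.6 [388.7, 183.1, 43.5, 41.1] 405.3 199.4
side stand 0.8 [248.7, 165.3, 116.4, 111.6] 305.7 231.6
side focus_pointer 0.6 [265.7, 184.1, 22.8, 11.9] 276.4 188.4
side mat 0.74 [162.2, 293.5, 161.6, 142.0] 243.6 362.3
side mat 0.4 [386.8, 182.2, 48.7, 39.7] 406.2 200.3
side loupe_lens 0.77 [388.5, 182.8, 42.9, 35.9] 406.3 200.5
1.05
```

```bash
cat > h.py <<'E'
import numpy as np, cv2
def ray(d,u,v,z):
    R=np.array(d["R"]);t=np.array(d["t"]);C=-R.T@t
    r=R.T@np.array([(u-d["cx"])/d["fx"],(v-d["cy"])/d["fy"],1]); s=(z-C[2])/r[2]; return C+s*r
def proj(d,X):
    c=np.array(d["R"])@X+np.array(d["t"]); return d["fx"]*c[0]/c[2]+d["cx"],d["fy"]*c[1]/c[2]+d["cy"]
E
python3 - <<'E'
from station import manip
from h import *
t=manip.capture("top"); s=manip.capture("side")
for n,ut,us,z in [("gear",(215.6,284.4),(278,355.2),.016),("bearing",(222.3,244.3),(247.2,327.8),.011),("coupling",(178,239),(206.3,355.7),.02),("pulley",(176.4,284.8),(247,387.8),.012),("lens",(456,252.5),(399,193.5),.007)]:
    print(n,ray(t,*ut,z).round(4),ray(s,*us,z).round(4))
a=cv2.resize(t["pixels"][145:270,290:480],None,fx=4,fy=4,interpolation=cv2.INTER_CUBIC); cv2.imwrite("pics/tz.png",a)
a=cv2.resize(s["pixels"][155:285,240:440],None,fx=4,fy=4,interpolation=cv2.INTER_CUBIC); cv2.imwrite("pics/sz.png",a)
a=cv2.resize(t["pixels"][200:325,100:265],None,fx=4,fy=4,interpolation=cv2.INTER_CUBIC); cv2.imwrite("pics/tm.png",a)
E
```

```text
gear [0.4531 0.266  0.016 ] [0.4488 0.2709 0.016 ]
bearing [0.5547 0.2517 0.011 ] [0.5507 0.2539 0.011 ]
coupling [0.5693 0.3619 0.02  ] [0.5673 0.3628 0.02  ]
pulley [0.4544 0.3652 0.012 ] [0.452 0.366 0.012]
lens [ 0.5214 -0.342   0.007 ] [ 0.5163 -0.3413  0.007 ]
```

View pics/tz.png

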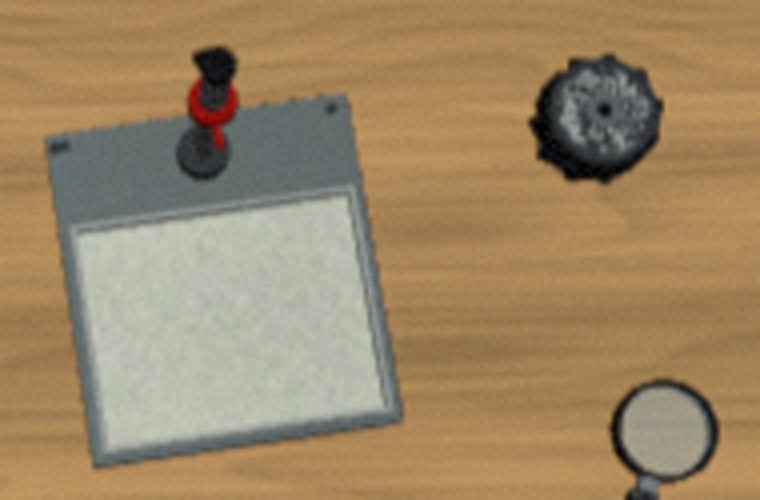

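View pics/sz.png

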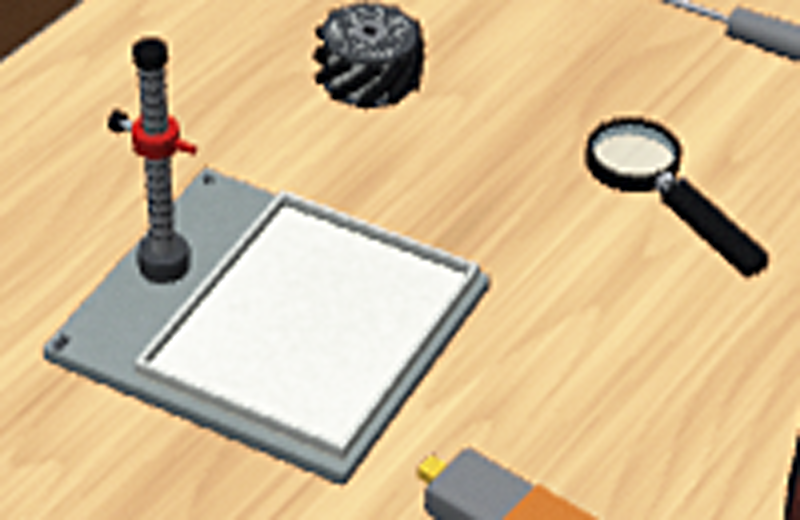

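View pics/tm.png

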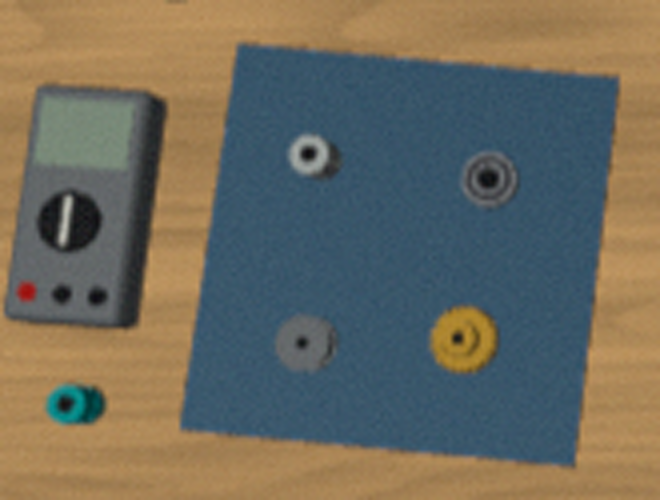

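```bash
python3 - <<'E'
from station import manip
from h import *
from scipy.optimize import least_squares
t=manip.capture("top"); s=manip.capture("side")
zt=lambda u,v:(290+(u-1.5)/4,145+(v-1.5)/4)
zs=lambda u,v:(240+(u-1.5)/4,155+(v-1.5)/4)
# tray wall outer = inside; base corners at z=.014
P=[ray(t,*zt(*p),.014) for p in [(45,137),(345,95),(402,420),(95,467)]]
P=np.array(P); print(P.round(4), P.mean(0))
e=(P[0]+P[1]-P[2]-P[3])/2; print(np.linalg.norm(e),np.arctan2(e[1],e[0]))
e2=(P[0]+P[3]-P[1]-P[2])/2; print(np.linalg.norm(e2),np.arctan2(-e2[0],e2[1]))
Q=np.array([ray(s,*zs(*p),.014) for p in [(207,168),(490,280),(343,478),(45,350)]]);print(Q.round(4),Q.mean(0))
# tray inner floor corners
W=np.array([ray(s,*zs(*p),.026) for p in [(285,196),(472,265)]]);
# pointer tip and ring
def tri(ut,us):
    f=lambda X:np.r_[np.subtract(proj(t,X),ut),np.subtract(proj(s,X),us)]
    r=least_squares(f,[.7,0,.1]); return r.x.round(4),r.fun.round(2)
print("tip",tri(zt(220,150),zs(195,150)))
print("ring",tri(zt(213,102),zs(156,137)))
print("cap",tri(zt(215,57),zs(150,45)))
for z in (.105,.115,.125,.135,.145): print(z, ray(s,*zs(195,150),z).round(4), ray(s,*zs(156,137),z).round(4),ray(t,*zt(213,102),z).round(4))
E
```

```text
[[ 0.7217  0.0491  0.014 ]
 [ 0.7458 -0.1468  0.014 ]
 [ 0.5315 -0.1739  0.014 ]
 [ 0.5058  0.0209  0.014 ]] [ 0.62619396 -0.06268408  0.014     ]
0.21688758179016207 0.12773887053908695
0.19686315356666703 0.1266488923337811
[[ 0.743  -0.1458  0.014 ]
 [ 0.5263 -0.1693  0.014 ]
 [ 0.5027  0.0263  0.014 ]
 [ 0.7168  0.0516  0.014 ]] [ 0.62221293 -0.05927445  0.014     ]
tip (array([ 0.6775, -0.0568,  0.1252]), array([ 0.04,  0.08, -0.09, -0.02]))
ring (array([ 0.707 , -0.054 ,  0.1227]), array([ 0.15,  0.26, -0.3 , -0.08]))
cap (array([ 0.7073, -0.0518,  0.1964]), array([ 0.48,  0.84, -1.02, -0.28]))
0.105 [ 0.6926 -0.0748  0.105 ] [ 0.7202 -0.0699  0.105 ] [ 0.7134 -0.0548  0.105 ]
0.115 [ 0.685  -0.0659  0.115 ] [ 0.7123 -0.0611  0.115 ] [ 0.7102 -0.0542  0.115 ]
0.125 [ 0.6774 -0.0571  0.125 ] [ 0.7045 -0.0522  0.125 ] [ 0.7069 -0.0536  0.125 ]
0.135 [ 0.6699 -0.0482  0.135 ] [ 0.6966 -0.0434  0.135 ] [ 0.7037 -0.0529  0.135 ]
0.145 [ 0.6623 -0.0393  0.145 ] [ 0.6888 -0.0346  0.145 ] [ 0.7005 -0.0523  0.145 ]
```

```bash
cat >> h.py <<'E'
from scipy.spatial.transform import Rotation as Ro
def quat(a):
    x=np.array([0,0,-1.]);z=np.array([np.cos(a),np.sin(a),0]);y=np.cross(z,x)
    return Ro.from_matrix(np.c_[x,y,z]).as_quat()
def best(m,p,a):
    "half-turn choice"
    o=[]
    for k in (0,np.pi):
        q=m.solve_ik(p,quat(a+k))
        if q is not None: o.append((abs(q[5]),quat(a+k),np.array(q).round(2)))
    o.sort(key=lambda e:e[0]); return o
E
python3 - <<'E'
from station import manip
from h import *
s=manip.observe(); print(Ro.from_quat(s["tool_rot"]).as_matrix().round(3))
b=best(manip,[.45,.30,.25],0.0)
print(b)
manip.goto([.45,.30,.25],b[0][1])
d=manip.capture("wrist"); cv2.imwrite("pics/w1.png",d["pixels"])
for l in ["gear","bearing","coupling","pulley"]:
    for q in manip.trace("wrist",l)[:3]:
        m=q["region"].nonzero(); print(l,round(q["conf"],2),q["rect"],m[1].mean().round(1),m[0].mean().round(1))
print(manip.observe()["time_s"],manip.observe()["eef_pos"])
E
```

```text
[[-0.     0.902  0.431]
 [ 0.     0.431 -0.902]
 [-1.     0.    -0.   ]]
[(np.float64(0.45820843445986803), array([0.        , 0.70710678, 0.        , 0.70710678]), array([ 0.46,  0.03,  1.81, -0.  ,  1.3 ,  0.46]))]
gear 0.86 [300.5, 201.6, 36.3, 47.6] 318.9 225.1
bearing 0.6 [401.5, 221.1, 36.9, 36.3] 419.9 239.1
coupling 0.91 [586.2, 2.6, 49.4, 18.0] 605.7 8.5
coupling 0.91 [141.2, 73.3, 42.7, 36.4] 162.0 91.4
coupling 0.85 [613.6, 82.2, 26.4, 27.6] 628.9 95.9
pulley 0.56 [304.6, 101.1, 34.9, 40.8] 318.9 122.0
4.5917 [0.45023516 0.29970619 0.24999714]
```

View pics/w1.png

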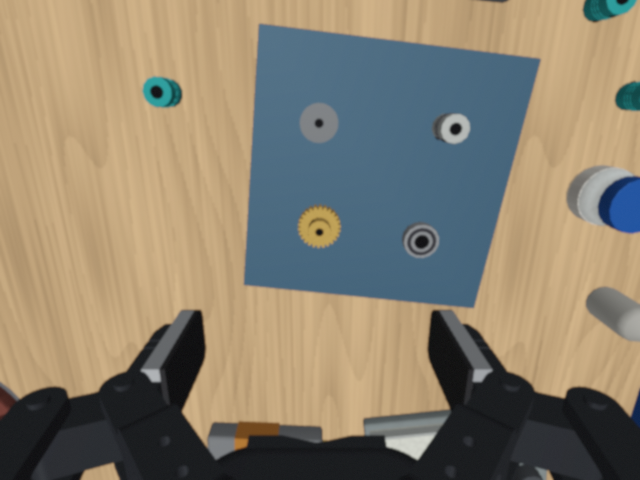

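The wrist view shows the gear at (319,227), the bearing at (421,240), the coupling's top at (456,128), the pulley at (319,122), and turquoise decoys outside the mat.

```bash
python3 - <<'E'
from station import manip
from h import *
d=manip.capture("wrist")
print("gear disc",ray(d,319,226.5,.015),"hubtop",ray(d,319.5,231,.029))
print("bearing",ray(d,421.5,240.5,.015))
print("coupling top",ray(d,456,128,.033)); print("pulley",ray(d,319,122.5,.021))
C=-d["R"].T@d["t"]; print(C)
for n,p in [("g",(.451,.268)),("b",(.553,.253)),("c",(.568,.362)),("tray",(.58,-.067)),("loupe",(.45,-.32))]:
  for a in (0.127,np.pi/2+.127):
    for z in (.03,.2): print(n,a,z,[e[2] for e in best(manip,[*p,z],a)])
E
```

```text
gear disc [0.45361955 0.2689656  0.015     ] hubtop [0.4539845  0.26886803 0.029     ]
bearing [0.55508308 0.25437796 0.015     ]
coupling top [0.57082918 0.3629058  0.033     ]
pulley [0.45340574 0.36700215 0.021     ]
[0.45064011 0.38212869 0.37934975]
g 0.127 0.03 [array([ 0.4 ,  0.3 ,  1.97, -0.  ,  0.87,  0.28])]
g 0.127 0.2 [array([ 0.4 ,  0.05,  1.89, -0.  ,  1.2 ,  0.28])]
g 1.6977963267948966 0.03 [array([ 0.4 ,  0.3 ,  1.97, -0.  ,  0.87, -1.3 ]), array([ 0.4 ,  0.3 ,  1.97, -0.  ,  0.87,  1.85])]
g 1.6977963267948966 0.2 [array([ 0.4 ,  0.05,  1.89, -0.  ,  1.2 , -1.3 ]), array([ 0.4 ,  0.05,  1.89, -0.  ,  1.2 ,  1.85])]
b 0.127 0.03 [array([ 0.31,  0.44,  1.77, -0.  ,  0.93,  0.19])]
b 0.127 0.2 [array([ 0.31,  0.22,  1.69, -0.  ,  1.22,  0.19])]
b 1.6977963267948966 0.03 [array([ 0.31,  0.44,  1.77, -0.  ,  0.93, -1.38]), array([ 0.31,  0.44,  1.77, -0.  ,  0.93,  1.76])]
b 1.6977963267948966 0.2 [array([ 0.31,  0.22,  1.69, -0.  ,  1.22, -1.38]), array([ 0.31,  0.22,  1.69, -0.  ,  1.22,  1.76])]
c 0.127 0.03 [array([ 0.46,  0.56,  1.6 , -0.  ,  0.98,  0.34])]
c 0.127 
[... 514 characters left out ...]
0.91,  1.21]), array([-0.24,  0.4 ,  1.83, -0.  ,  0.91, -1.93])]
tray 1.6977963267948966 0.2 [array([-0.24,  0.17,  1.75, -0.  ,  1.22,  1.21]), array([-0.24,  0.17,  1.75, -0.  ,  1.22, -1.93])]
loupe 0.127 0.03 [array([-0.75,  0.35,  1.91, -0.  ,  0.88, -0.87]), array([-0.75,  0.35,  1.91, -0.  ,  0.88,  2.27])]
loupe 0.127 0.2 [array([-0.75,  0.11,  1.83, -0.  ,  1.21, -0.87]), array([-0.75,  0.11,  1.83, -0.  ,  1.21,  2.27])]
loupe 1.6977963267948966 0.03 [array([-0.75,  0.35,  1.91, -0.  ,  0.88,  0.7 ]), array([-0.75,  0.35,  1.91, -0.  ,  0.88, -2.44])]
loupe 1.6977963267948966 0.2 [array([-0.75,  0.11,  1.83, -0.  ,  1.21,  0.7 ]), array([-0.75,  0.11,  1.83, -0.  ,  1.21, -2.44])]
```

```bash
cat >> h.py <<'E'
SC=np.array([.624,-.061]);SY=.127
def tray(x,y):
    c,s=np.cos(SY),np.sin(SY); return SC+np.array([c*(x-.03)-s*y,s*(x-.03)+c*y])
def pick(m,xy,z,force,op):
    m.goto([*xy,.13],quat(0.)); m.move_gripper(op)
    m.servo_line([*xy,z],max_speed=.12)
    m.move_gripper(0.,force); w=m.observe()["grip_width"]
    m.servo_line([*xy,.14],max_speed=.15)
    o=m.observe(); print("grip",w,o["grip_width"],o["wrist_force"].round(2),o["time_s"]); return o["grip_width"]
def place(m,xy,z,op):
    m.goto([*xy,.14],quat(SY))
    m.servo_line([*xy,z+.012],max_speed=.12); m.servo_line([*xy,z],max_speed=.03)
    print("wf",m.observe()["wrist_force"].round(2),m.observe()["eef_pos"].round(4))
    m.move_gripper(op); m.pause(.2)
    m.servo_line([*xy,.15],max_speed=.15); print(m.observe()["time_s"])
E
python3 - <<'E'
from station import manip as m
from h import *
w=pick(m,(.4525,.2685),.0315,30,.05)
d=m.capture("wrist"); cv2.imwrite("pics/w2.png",d["pixels"])
d=m.capture("side"); cv2.imwrite("pics/s2.png",d["pixels"][200:440,100:420])
E
```

```text
grip 0.020315379412257223 0.02031608226718934 [ 0.34 -0.55 -1.89] 7.875
```

View pics/w2.png

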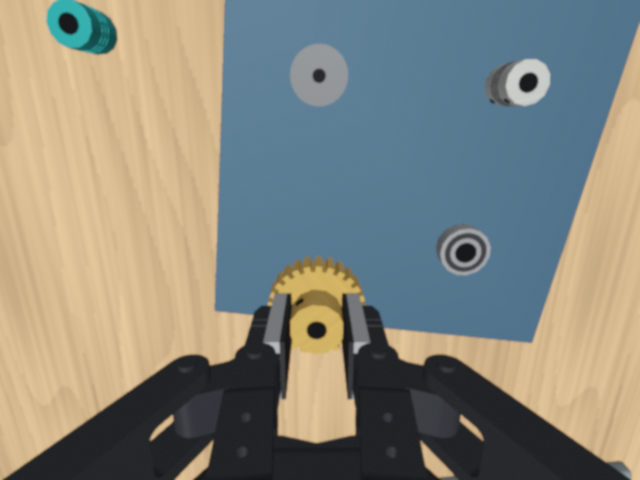

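View pics/s2.png

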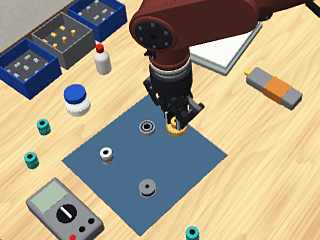

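The gear is held by the hub, level, in the closed jaws. Next I place it in the tray.

```bash
python3 - <<'E'
from station import manip as m
from h import *
p=tray(-.015,0); print(p)
place(m,p,.0452,.045)
w=pick(m,(.554,.2535),.019,30,.06)
place(m,tray(-.01,.056),.0325,.05)
d=m.capture("wrist"); cv2.imwrite("pics/w3.png",d["pixels"])
E
```

```text
[ 0.57936241 -0.06669965]
wf [-2.06 -0.56  2.92] [ 0.5796 -0.0668  0.0457]
12.1167
grip 0.0334701749919897 0.032815628505134746 [-0.4   0.87 -0.76] 16.025
wf [-1.52  0.19  4.43] [ 0.5776 -0.0106  0.0334]
19.9917
```

View pics/w3.png

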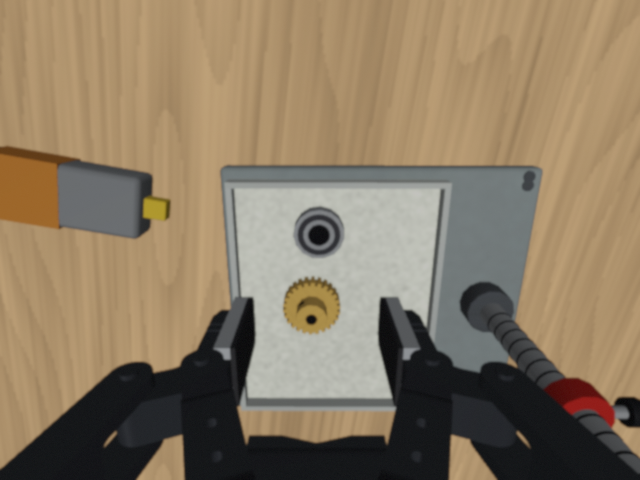

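```bash
python3 - <<'E'
from station import manip as m
from h import *
w=pick(m,(.5695,.3625),.022,30,.055)
place(m,tray(-.01,-.056),.0358,.05)
d=m.capture("wrist"); cv2.imwrite("pics/w4.png",d["pixels"])
g=quat(0.9)
# look at loupe
m.goto([.40,-.30,.22],best(m,[.40,-.30,.22],0.9)[0][1])
d=m.capture("wrist"); cv2.imwrite("pics/w5.png",d["pixels"]); np.savez("w5.npz",**d)
for q in m.trace("wrist","loupe")[:3]: print(q["conf"],q["rect"])
d=m.capture("top"); cv2.imwrite("pics/t5.png",cv2.resize(d["pixels"][145:310,290:480],None,fx=4,fy=4,interpolation=cv2.INTER_CUBIC)[:600])
d=m.capture("side"); cv2.imwrite("pics/s5.png",d["pixels"])
E
```

```text
grip 0.02406426865886877 0.02414157957903805 [-0.03 -1.06 -1.21] 24.0167
wf [-1.34  0.09  4.61] [ 0.5916 -0.1217  0.0363]
28.725
0.76 [219.2, 5.1, 104.0, 209.5]
```

View pics/w4.png

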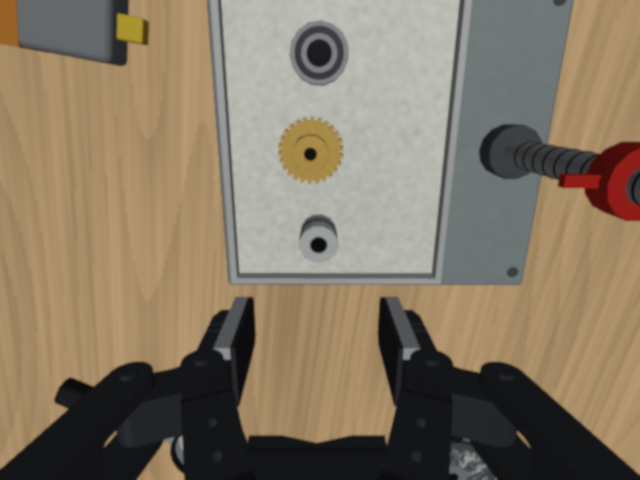

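View pics/w5.png

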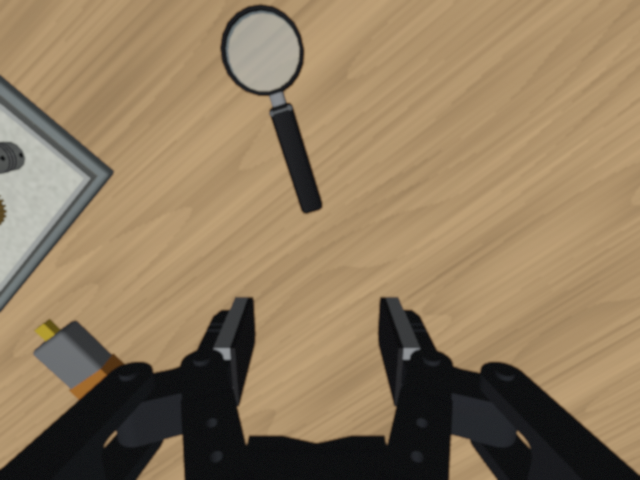

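View pics/t5.png

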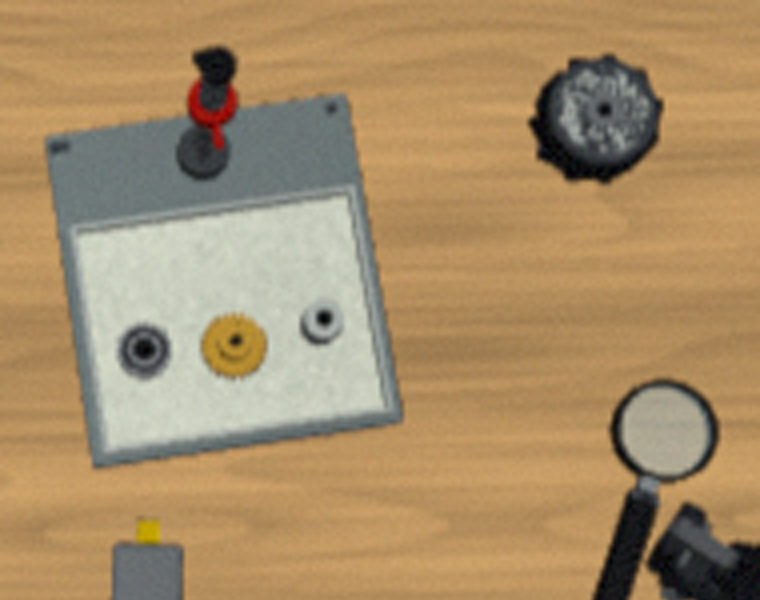

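View pics/s5.png

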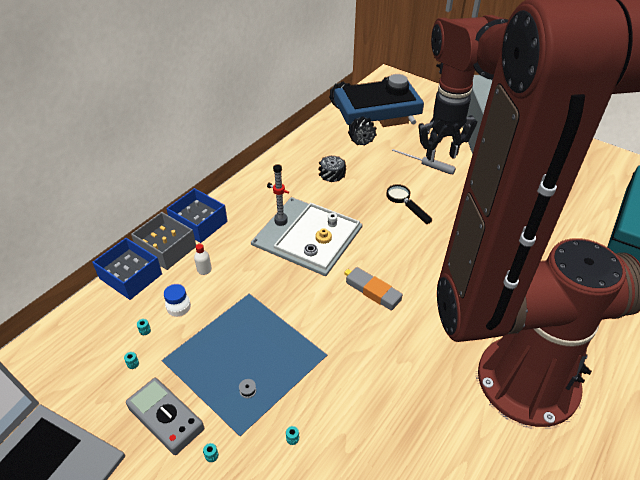

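The three parts stand in the tray, gear hub up. In the wrist view the loupe's lens is at (262,50) and its handle runs from (282,107) to (311,211).

```bash
python3 - <<'E'
from station import manip as m
from h import *
w=np.load("w5.npz"); t=m.capture("top"); s=m.capture("side")
L=ray(w,262,50,.012); h0=ray(w,282.5,106,.014); h1=ray(w,311.5,210,.014)
print("wrist",L,h0,h1,np.linalg.norm(L-h0),np.linalg.norm(L-h1)); v=L-h1; print("yaw",np.arctan2(v[1],v[0]),np.arctan2(*(h0-h1)[1::-1]))
zt=lambda u,v:(290+(u-1.5)/4,145+(v-1.5)/4)
L=ray(t,*zt(665,430),.010); h1=ray(t,441.5,301.5,.01)
print("top",L,h1,np.linalg.norm(L-h1),np.arctan2(*(L-h1)[1::-1]))
L=ray(s,398.8,193.5,.01); h1=ray(s,428.5,220,.01); print("side",L,h1,np.linalg.norm(L-h1),np.arctan2(*(L-h1)[1::-1]))
print(m.observe()["eef_pos"],m.observe()["time_s"])
print("gear hub top",ray(t,*zt(236,341),.042),"coupl",ray(t,*zt(323,319),.046))
E
```

```text
wrist [ 0.52294662 -0.34118079  0.012     ] [ 0.48078417 -0.32709696  0.014     ] [ 0.39773058 -0.29103923  0.014     ] 0.04449749084112731 0.1348971149090825
yaw -0.38088593769078827 -0.4095953547964719
top [ 0.52203312 -0.34082979  0.01      ] [ 0.39893511 -0.29630554  0.01      ] 0.1309027470494294 -0.3470575998982994
side [ 0.51522384 -0.33774047  0.01      ] [ 0.3968409  -0.29260742  0.01      ] 0.12669455888726616 -0.36423557833870784
[ 0.40019805 -0.29980865  0.21991568] 30.7417
gear hub top [ 0.57943698 -0.06850217  0.042     ] coupl [ 0.59139763 -0.12256081  0.046     ]
```

```bash
python3 - <<'E'
from station import manip as m
from h import *
yaw=-.37; L=np.array([.5205,-.340]); p=L-.062*np.array([np.cos(yaw),np.sin(yaw)])
b=best(m,[*p,.1],yaw+np.pi/2); print([e[2] for e in b]); q=b[0][1]
m.move_gripper(.06)
m.goto([*p,.10],q); m.servo_line([*p,.0185],max_speed=.12)
m.move_gripper(0.,80); print(m.observe()["grip_width"])
m.servo_line([*p,.17],max_speed=.12); m.pause(.3)
o=m.observe(); print(o["grip_width"],o["eef_pos"],o["wrist_force"],o["time_s"])
for c in ["wrist","side","top"]:
    d=m.capture(c); cv2.imwrite(f"pics/{c}6.png",d["pixels"] if c=="wrist" else cv2.resize(d["pixels"][130:310,280:520],None,fx=3,fy=3))
E
```

```text
[array([-0.73,  0.25,  1.87, -0.  ,  1.02,  1.21]), array([-0.73,  0.25,  1.87, -0.  ,  1.02, -1.93])]
0.01751268455055076
0.017852101044770658 [ 0.46251085 -0.31742392  0.16949419] [-0.00149212  0.19002783 -1.05297122] 34.625
```

View pics/wrist6.png

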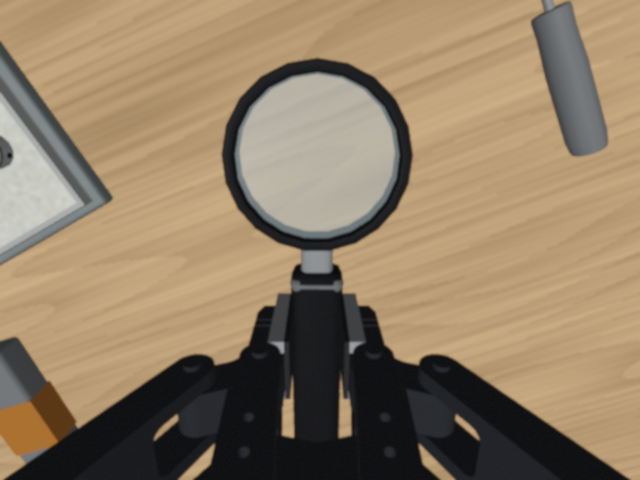

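View pics/side6.png

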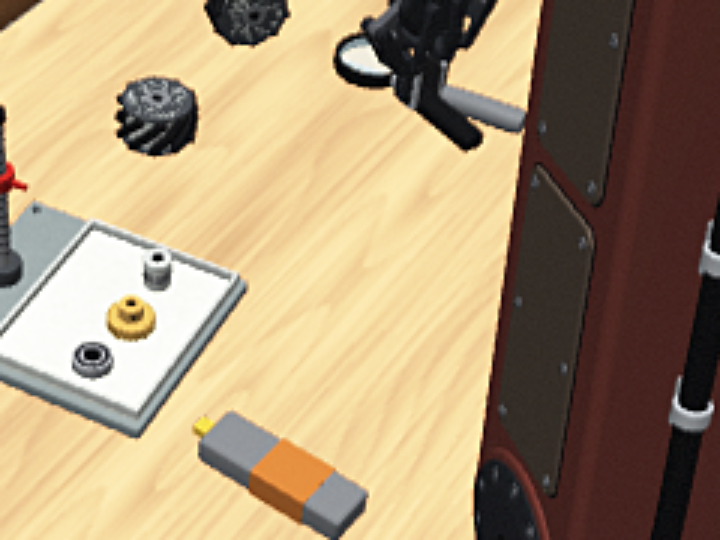

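View pics/top6.png

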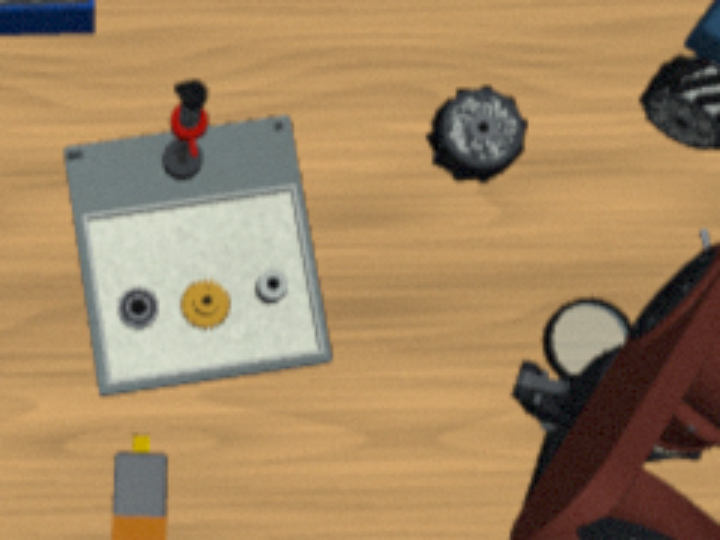

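```bash
cat > fit.py <<'E'
from h import *
from scipy.optimize import least_squares
def fitloupe(d,o,zg=None):
    im=d["pixels"].astype(int); g=im.sum(2)
    dark=(g<200).astype(np.uint8); dark[262:]=0  # cut above the neck/fingers
    n,lab,st,_=cv2.connectedComponentsWithStats(dark)
    i=max(range(1,n),key=lambda k:st[k,4] if st[k,2]<260 and st[k,2]>120 else 0)
    m=(lab==i).astype(np.uint8); c,_=cv2.findContours(m,cv2.RETR_EXTERNAL,cv2.CHAIN_APPROX_NONE)
    c=max(c,key=len)[:,0,:].astype(float)
    c=c[c[:,1]<230]                           # drop neck
    T=Ro.from_quat(o["tool_rot"]).as_matrix(); P=np.array(o["eef_pos"])
    # loupe axes nominal: z up=-toolx ; y=+-toolz ; x = horizontally forwards
    zt=-T[:,0]; w=ray(d,317,154,P[2]-.01)-P; yt=T[:,2]; xt=np.cross(yt,zt)
    if xt@w<0: yt=-yt; xt=-xt
    A=np.linspace(0,2*np.pi,120,endpoint=False)
    def model(p):
        f,h,l,pi,ro=p
        Rl=np.c_[xt,yt,zt]@Ro.from_euler("yx",[pi,ro]).as_matrix()
        C=P+xt*f+yt*l+zt*h
        return C,Rl
    def res(p):
        C,Rl=model(p)
        pts=[proj(d,C+Rl@np.array([.033*np.cos(a),.033*np.sin(a),s])) for s in(-.007,.007) for a in A]
        hull=cv2.convexHull(np.array(pts,np.float32))
        r=[cv2.pointPolygonTest(hull,(float(x),float(y)),True)-.0 for x,y in c]
        return np.r_[r, np.array([(p[1]+.0115)/.002, p[4]/.02])*3]
    r=least_squares(res,[.062,-.0115,0,0,0],diff_step=1e-3,x_scale=[.01,.01,.01,.1,.1],loss="soft_l1")
    C,Rl=model(r.x); return r.x,C,np.degrees(np.arccos(Rl[2,2])),np.abs(r.fun[:-2]).mean(),c
E
python3 - <<'E'
from station import manip as m
from fit import *
d=m.capture("wrist");o=m.observe()
x,C,t,e,c=fitloupe(d,o); print(x.round(4),C.round(4),"tilt",t.round(2),"res",e,len(c),c.min(0),c.max(0)); print(m.observe()["eef_pos"])
E
```

```text
[ 0.0624 -0.0168  0.0009  0.0068  0.0012] [ 0.5212 -0.3393  0.1531] tilt 0.4 res 0.3707655979634132 420 [223.  59.] [411. 229.]
[ 0.46270467 -0.31755578  0.169924  ]
```

```bash
python3 - <<'E'
from station import manip as m
from fit import *
G=np.array([.5795,-.068]); yaw=0.0
p=G-.0624*np.array([np.cos(yaw),np.sin(yaw)])
q=best(m,[*p,.1375],yaw+np.pi/2); print([e[2] for e in q]); q=q[0][1]
m.goto([*p,.18],q); m.servo_line([*p,.1385],max_speed=.08); m.pause(.3)
o=m.observe(); print(o["eef_pos"],o["time_s"])
d=m.capture("wrist"); cv2.imwrite("pics/w7.png",d["pixels"]); np.savez("w7.npz",**d)
x,C,t,e,c=fitloupe(d,o); print(x.round(4),C.round(4),"tilt",t.round(2),"res",e,len(c))
d=m.capture("side"); cv2.imwrite("pics/s7.png",cv2.resize(d["pixels"][140:290,240:440],None,fx=4,fy=4,interpolation=cv2.INTER_CUBIC)); np.savez("s7.npz",**d)
d=m.capture("top"); cv2.imwrite("pics/t7.png",cv2.resize(d["pixels"][145:285,290:450],None,fx=4,fy=4,interpolation=cv2.INTER_CUBIC)); np.savez("t7.npz",**d)
E
```

```text
[array([-0.27,  0.12,  1.94, -0.  ,  1.08,  1.31]), array([-0.27,  0.12,  1.94, -0.  ,  1.08, -1.84])]
[ 0.51754113 -0.06804265  0.1391259 ] 36.7917
[ 0.063  -0.0161  0.0009 -0.0718 -0.0011] [ 0.5805 -0.0671  0.1231] tilt 4.18 res 1.1528425924106505 440
```

View pics/w7.png

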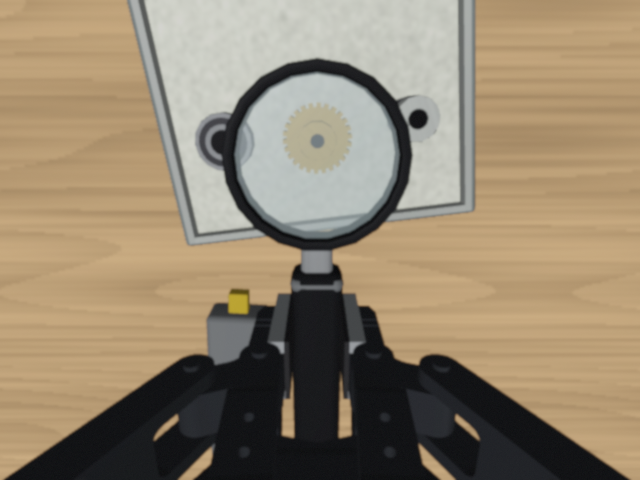

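View pics/s7.png

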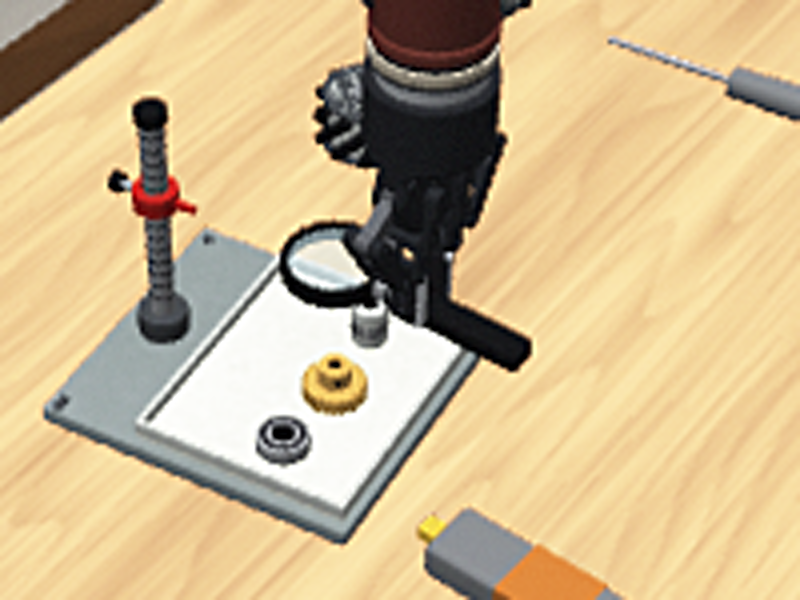

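View pics/t7.png

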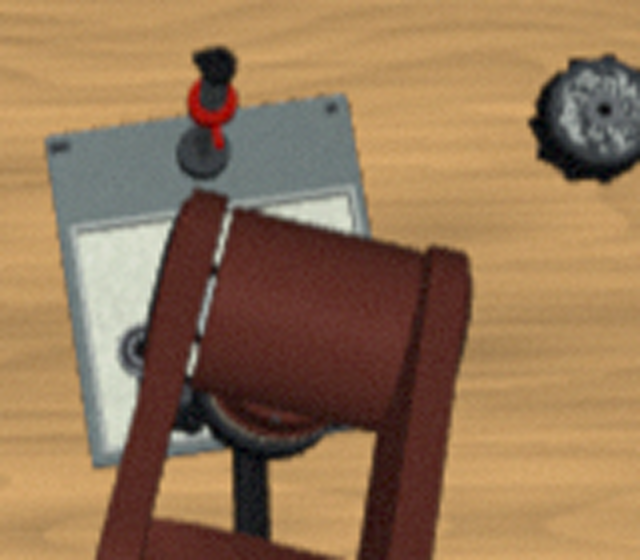

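```bash
python3 - <<'E'
from h import *
d=np.load("s7.npz"); im=cv2.resize(d["pixels"][140:290,240:440],None,fx=4,fy=4,interpolation=cv2.INTER_CUBIC)
z=lambda p:np.array([(p[0]-240)*4+1.5,(p[1]-140)*4+1.5])
P=np.array([.51754,-.06804,.1391])
print("gear hub top pred",z(proj(d,np.array([.5795,-.068,.042]))),"seen (334,363)")
print("cap top pred",z(proj(d,np.array([.7034,-.051,.196]))),"seen ~(150,103)")
for zz in (.12,.124,.128): print("tip pred",zz,z(proj(d,np.array([.6756,-.0544,zz]))),"seen (195,210)")
A=np.linspace(0,2*np.pi,90)
for n,(h,pi),col in [("A",(-.0115,0),(0,0,255)),("B",(-.0168,0),(0,255,0)),("C",(-.0168,.085),(255,0,0))]:
    C=P+np.array([.0624,-.0009,h]); Rl=Ro.from_euler("y",pi).as_matrix()
    pts=[z(proj(d,C+Rl@[.033*np.cos(a),.033*np.sin(a),.007])) for a in A]
    pb=[z(proj(d,C+Rl@[.033*np.cos(a),.033*np.sin(a),-.007])) for a in A]
    he=[z(proj(d,C+Rl@[-.136,y,zz])) for y,zz in((-.01,-.007),(-.01,.009),(.01,.009),(.01,-.007))]
    a=np.array(pts+pb); print(n,a.min(0),a.max(0)); print(np.array(he).round(0).tolist())
    cv2.polylines(im,[np.array(pts,int)],1,col,1);cv2.polylines(im,[np.array(he,int)],1,col,1)
cv2.imwrite("pics/s7o.png",im)
E
```

```text
gear hub top pred [332.88510809 362.60976045] seen (334,363)
cap top pred [150.20122926 107.61131983] seen ~(150,103)
tip pred 0.12 [194.94987136 219.6041403 ] seen (195,210)
tip pred 0.124 [194.70977746 214.6713338 ] seen (195,210)
tip pred 0.128 [194.46869003 209.71811482] seen (195,210)
A [279.15008484 214.93401879] [389.38012462 305.87322289]
[[533.0, 353.0], [535.0, 333.0], [516.0, 353.0], [514.0, 373.0]]
B [279.24006126 221.53417285] [389.16097244 312.39072476]
[[532.0, 360.0], [534.0, 340.0], [515.0, 359.0], [514.0, 379.0]]
C [278.61721063 223.1946314 ] [389.35386022 310.78407101]
[[534.0, 345.0], [534.0, 324.0], [515.0, 344.0], [515.0, 365.0]]
```

View pics/s7o.png

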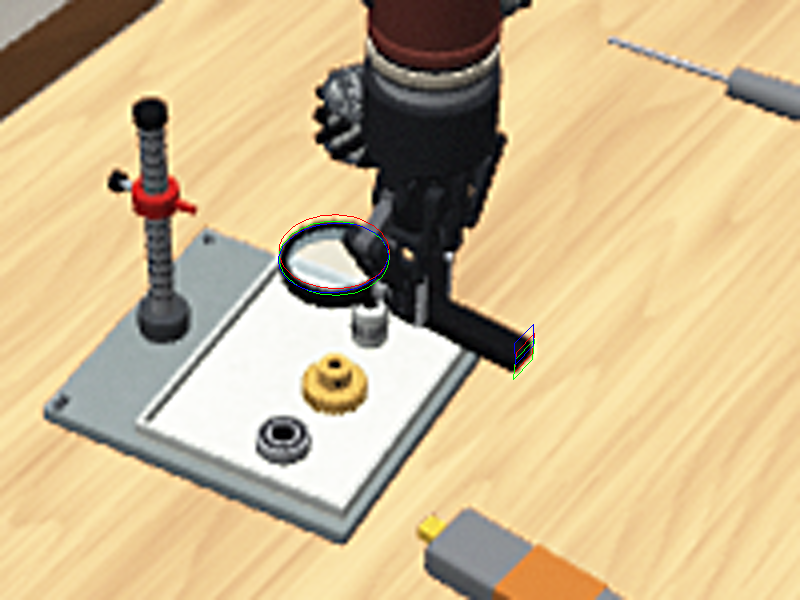

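```bash
python3 - <<'E'
from h import *
d=np.load("s7.npz"); 
im=cv2.resize(d["pixels"][185:240,300:380],None,fx=10,fy=10,interpolation=cv2.INTER_CUBIC); cv2.imwrite("pics/s7h.png",im)
E
```

```text
(no output)
```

View pics/s7h.png

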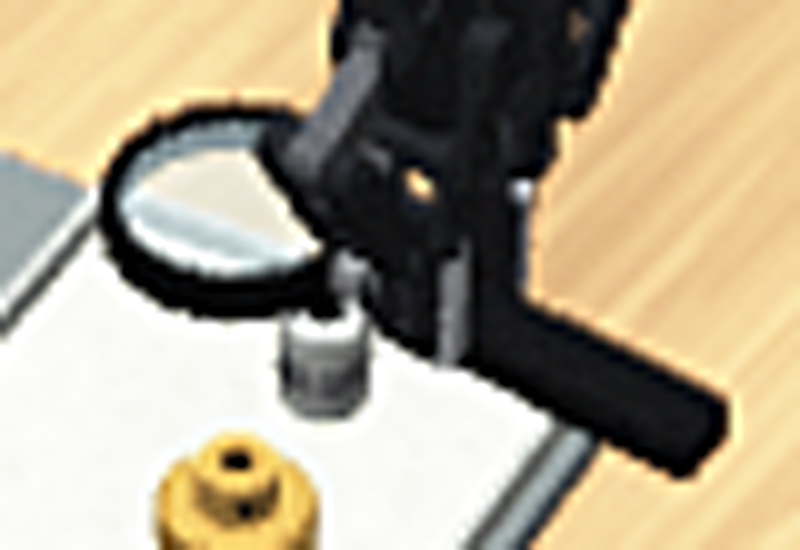

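```bash
cat > joint.py <<'E'
from fit import *
s=np.load("s7.npz"); w6=None
P=np.array([.51754,-.06804,.1391])
# dark silhouette in side, 10x crop
def sil(s):
    g=cv2.resize(s["pixels"][185:240,300:380],None,fx=10,fy=10,interpolation=cv2.INTER_CUBIC).astype(int).sum(2)
    return (g<300).astype(np.uint8)
m=sil(s); c,_=cv2.findContours(m,cv2.RETR_EXTERNAL,cv2.CHAIN_APPROX_NONE); c=max(c,key=len)[:,0,:].astype(float)
rim=c[((c[:,0]<230)&(c[:,1]>90)&(c[:,1]<330))|((c[:,0]<275)&(c[:,1]>200)&(c[:,1]<330))]
han=c[(c[:,0]>620)&(c[:,1]>330)]
toimg=lambda c:np.c_[300+(c[:,0]-4.5)/10,185+(c[:,1]-4.5)/10]
rim,han=toimg(rim),toimg(han)
# wrist contour from w7, only clean parts (identical to lift picture)
w=np.load("w7.npz"); g=w["pixels"].astype(int).sum(2)
wc=[]
cx,cy=317,154
for a in np.radians(np.r_[-150:-25:3, 55:68:3,112:125:3]):   # image angles, rows down
    rr=np.arange(82,106,.25); v=cv2.remap(g.astype(np.float32),(cx+rr*np.cos(a)).astype(np.float32)[None],(cy+rr*np.sin(a)).astype(np.float32)[None],cv2.INTER_LINEAR)[0]
    k=[i for i in range(1,len(rr)) if v[i-1]<240<=v[i] and rr[i]>88]
    if k: wc.append((cx+rr[k[0]]*np.cos(a),cy+rr[k[0]]*np.sin(a)))
wc=np.array(wc)
A=np.linspace(0,2*np.pi,120,endpoint=False)
circ=[np.array([.033*np.cos(a),.033*np.sin(a),z]) for z in(-.007,.007) for a in A]
box=[np.array([x,y,z]) for x in(-.136,-.041) for y in(-.01,.01) for z in(-.007,.009)]
def pd(d,C,Rl,L,pts,sh=(0,0)):
    h=cv2.convexHull(np.array([np.add(proj(d,C+Rl@q),sh) for q in L],np.float32)); return np.array([cv2.pointPolygonTest(h,(float(x),float(y)),True) for x,y in pts])
def res(p,parts=False):
    f,h,l,pi,ro,sx,sy,wx,wy=p
    C=P+np.array([f,-l,h]); Rl=Ro.from_euler("yx",[pi,ro]).as_matrix()
    a=pd(s,C,Rl,circ,rim,(sx,sy)); b=pd(s,C,Rl,box,han,(sx,sy)); e=pd(w,C,Rl,circ,wc,(wx,wy))
    if parts: return [np.abs(x).mean() for x in(a,b,e)]
    return np.r_[a/.4/np.sqrt(len(a))*4,b/.4/np.sqrt(len(b))*4,e/.6/np.sqrt(len(e))*4,[sx/1,sy/1,wx/3,wy/3,ro/.02]]
if __name__=="__main__":
    print(len(rim),len(han),len(wc))
    for p0 in (0,.08):
        r=least_squares(res,[.0624,-.014,.0009,p0,0,0,0,0,0],diff_step=1e-3,x_scale=[.01,.01,.01,.1,.1,1,1,1,1])
        print(r.x.round(4),r.cost,res(r.x,True))
    for fix in (0,.03,.06,.09,.12):
        r=least_squares(lambda q:res(np.r_[q[:3],fix,q[3:]]),[.0624,-.014,.0009,0,0,0,0,0],diff_step=1e-3,x_scale=[.01,.01,.01,.1,1,1,1,1])
        print(fix,r.x.round(4),r.cost)
E
python3 joint.py
```

```text
393 252 52
[ 6.2200e-02 -1.5200e-02 -8.0000e-04  3.3000e-03  5.2900e-02 -0.0000e+00
 -5.0440e-01  0.0000e+00 -2.1108e+00] 58.71135106921419 [np.float64(0.47981711234191693), np.float64(0.7109104866465503), np.float64(0.462573520734369)]
[ 0.0628 -0.015  -0.0006  0.015  -0.      0.      0.      0.      0.    ] 76.02761869247158 [np.float64(0.7481945214764233), np.float64(0.6633724970012554), np.float64(0.5853577905287899)]
0 [ 0.0628 -0.0146 -0.0006 -0.0001  0.      0.      0.      0.    ] 80.30255761640126
0.03 [ 0.0628 -0.0156 -0.0006  0.      0.      0.      0.      0.    ] 84.6434585442233
0.06 [ 0.0629 -0.0166 -0.0007  0.0232  0.     -0.      0.     -0.0003] 141.2922128012424
0.09 [ 0.0629 -0.0173 -0.0008 -0.0016  0.      0.0054  0.      0.    ] 258.48464997719714
0.12 [ 0.063  -0.0177 -0.0008 -0.1146  0.      0.      0.      0.    ] 404.5653087814515
```

```bash
cat > j2.py <<'E'
from joint import *
sc=np.array([.01,.01,.01,.1,.1,1,1,1,1]); b=np.array([.0624,-.014,0,0,0,0,0,0,0])
def solve(fix=None):
    def f(q):
        p=b+sc*(q-1)
        if fix is not None: p[3]=fix
        return res(p)
    q=np.ones(9)
    r=least_squares(f,q,diff_step=3e-3,method="trf"); p=b+sc*(r.x-1)
    if fix is not None:p[3]=fix
    return p,r.cost
if __name__=="__main__":
    p,c=solve(); print(p.round(4),c,res(p,True))
    for fx in (0,.03,.06,.09): p,c=solve(fx); print(fx,p.round(4),round(c,1),np.round(res(p,True),2))
E
python3 j2.py
```

```text
[ 6.3600e-02 -1.5900e-02 -5.0000e-04  1.8000e-03  4.7700e-02  5.1990e-01
 -4.6520e-01 -8.2270e-01  2.1351e+00] 57.026681367023706 [np.float64(0.44077625074787263), np.float64(0.7302896362417959), np.float64(0.46607693336693273)]
0 [ 6.3600e-02 -1.5900e-02 -4.0000e-04  0.0000e+00  4.7300e-02  5.3830e-01
 -4.8030e-01 -8.9970e-01  2.1953e+00] 57.1 [0.44 0.73 0.47]
0.03 [ 6.3400e-02 -1.6100e-02 -8.0000e-04  3.0000e-02  5.1700e-02  3.1610e-01
 -1.4760e-01  3.0500e-01  1.5627e+00] 76.0 [0.61 0.68 0.47]
0.06 [ 6.3300e-02 -1.6400e-02 -1.1000e-03  6.0000e-02  3.4200e-02  1.4940e-01
  1.8120e-01  1.2996e+00  1.2233e+00] 138.7 [0.96 0.89 0.47]
0.09 [ 6.3100e-02 -1.6500e-02 -1.5000e-03  9.0000e-02 -1.3300e-02  7.6400e-02
  4.6720e-01  2.3458e+00  6.1060e-01] 242.8 [1.34 1.3  0.47]
```

```bash
python3 - <<'E'
from station import manip as m
from h import *
im=cv2.imread("pics/w4.png"); cv2.imwrite("pics/w4z.png",cv2.resize(im[100:300,460:640],None,fx=4,fy=3.0,interpolation=cv2.INTER_CUBIC))
# cam relative to tool
d=np.load("w7.npz"); Pt=np.array([.51754,-.06804,.1391]); o=m.observe(); T=Ro.from_quat(o["tool_rot"]).as_matrix()
Rct=d["R"]@T; tct=d["R"]@Pt+d["t"]; print(o["eef_pos"])
# w4 pose: at tray(-.01,-.056), z .15, quat(SY)
T4=Ro.from_quat(quat(SY)).as_matrix(); P4=np.array([*tray(-.01,-.056),.1497])
R4=Rct@T4.T; t4=tct-R4@P4
w4=dict(R=R4,t=t4,fx=float(d["fx"]),fy=float(d["fy"]),cx=float(d["cx"]),cy=float(d["cy"]))
def st(x,y,z): return np.r_[tray(x+.03,y),z]
print("gear hub top",proj(w4,np.array([.5795,-.068,.042])),"seen 310,154")
print("base corner(+x,-y)",proj(w4,st(.11,-.1,.014)),"seen 522,284")
print("foot top (.032) centre",proj(w4,st(.08,0,.032)))
for z in (.12,.124,.128,.132): print("tip",z,proj(w4,st(.052,0,z)),"ring top c",proj(w4,st(.08,0,z+.007)))
E
```

```text
[ 0.51727166 -0.06801023  0.13881132]
gear hub top (np.float64(309.31325307390256), np.float64(152.8910690282027)) seen 310,154
base corner(+x,-y) (np.float64(518.2619970277731), np.float64(282.7678938559649)) seen 522,284
foot top (.032) centre (np.float64(510.54088658449126), np.float64(148.91891211763152))
tip 0.12 (np.float64(543.9961091881721), np.float64(171.76822699079042)) ring top c (np.float64(625.502169569447), np.float64(174.6652046576727))
tip 0.124 (np.float64(549.5657201951872), np.float64(173.39071967348355)) ring top c (np.float64(633.3995501908643), np.float64(176.43387204289726))
tip 0.128 (np.float64(555.4142594148611), np.float64(175.09446739956593)) ring top c (np.float64(641.7105087323389), np.float64(178.2951627691408))
tip 0.132 (np.float64(561.563218240311), np.float64(176.88573086265302)) ring top c (np.float64(650.4684067420112), np.float64(180.25654836208324))
```

View pics/w4z.png

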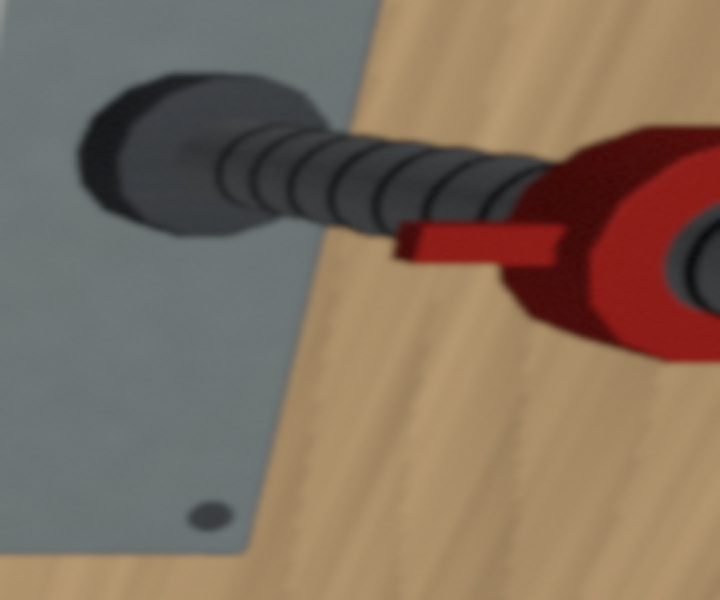

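```bash
python3 - <<'E'
from station import manip as m
from h import *
o=m.observe(); p=np.array(o["eef_pos"])
m.servo_line([.5168,-.0677,.1413],max_speed=.02); m.pause(1.0)
o=m.observe(); print(o["eef_pos"],o["grip_width"],abs(o["qvel"]).max(),o["wrist_force"],o["time_s"])
d=m.capture("wrist"); cv2.imwrite("pics/w8.png",d["pixels"])
print("gear disc pred",proj(d,np.array([.5796,-.0675,.028])),"lens",proj(d,np.array([.5800,-.0675,.1413-.014])))
d=m.capture("side"); cv2.imwrite("pics/s8.png",cv2.resize(d["pixels"][140:290,240:440],None,fx=4,fy=4,interpolation=cv2.INTER_CUBIC))
E
```

```text
[ 0.51681425 -0.06769511  0.1413179 ] 0.017610564750384285 0.0022651546723043807 [-1.23045221 -0.22334661 -1.02431894] 38.2333
gear disc pred (np.float64(317.4005845984593), np.float64(138.10770952410445)) lens (np.float64(318.2844538143272), np.float64(158.9041512355373))
```

View pics/w8.png

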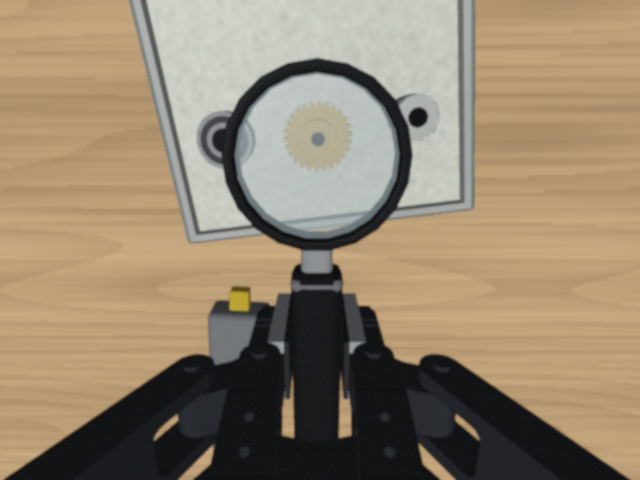

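View pics/s8.png

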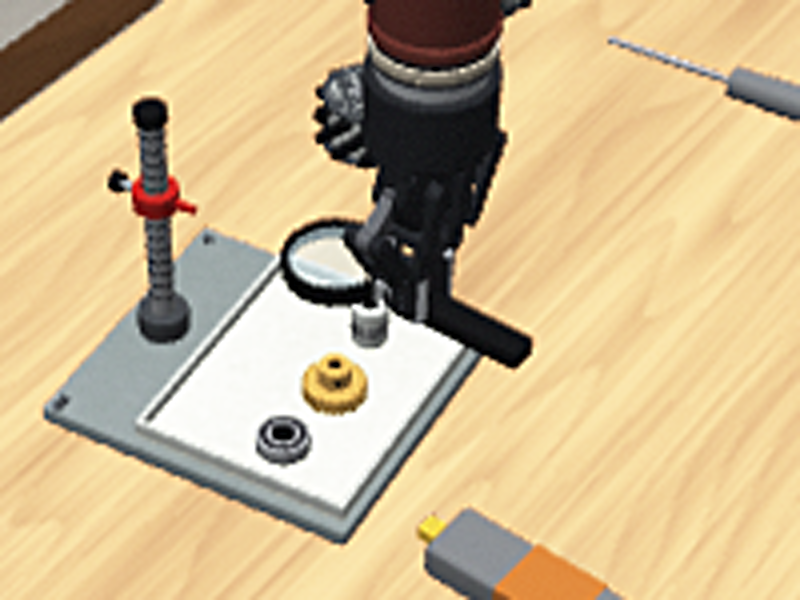

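```bash
python3 -c "
from station import manip as m
print(m.hand_in())"
```

```text
the job is handed in; nothing more can be done
None
```

The gear, bearing and coupling are in the tray, and I handed the job in at about 38 s with the loupe held over the gear. The hand-in gave no verdict, so what follows are my own last checks.

- **Parts:** Each was lowered to the tray floor, with a contact force of about 3–5 N, and then released. The last pictures show the gear flat with its hub up, and nothing else visibly moved.
- **Loupe grip:** It is held by the handle about 62 mm behind the lens, with 80 N and the fingers at 17.6 mm. The arm was still.
- **Centring:** The measured offset between lens and gear is about 1–2 mm, against the 12 mm allowed.
- **Level:** The camera fits gave a pitch of 0–1°. One joint fit also suggested up to about 2.7° of roll, which may come from how I traced the outline. One wrist fit read 4.2°, but the parts behind the rim spoiled it. All are within 7°.
- **Height:** This is the least certain check.
  - I take the pointer to be at about 0.128 m. The side and wrist views agree on that, but a first side-and-top triangulation gave 0.125 m.
  - The lens is at about 0.126 m by camera and 0.130 m by the arm's own position, so I set the height between the two. Those two readings are within about 2 mm of 0.128 m. The worst pairing, the lens at 0.130 m and the pointer at 0.125 m, would be 5 mm off, still within the 8 mm allowed.

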